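Select step four on the bulb tester and hold the test button

TASK

Set the bulb tester for the bulb in its socket: with a fingertip against the side of the black pointer handle, push the selector round clockwise, click by click, to the fourth step after the red off mark (the one dabbed with blue paint), without gripping the handle. Only then press the green test button right down with a fingertip and keep holding it down: finish while holding it. Leave the bulb untouched and the collar, shade and cup where they stand.

Things in the scene. Friction and masses are not known exactly. Their poses are not given: they have to be found in the camera images.
- tester: teal sheet-steel bulb tester with a grey top panel, screwed to the bench, 160 mm (its x) by 330 mm (its y), panel 60 mm above the bench. Origin at the centre of its underside; its x axis points away from the robot at yaw 0, y to the robot's left, z up. On the panel: the selector at (-5, -30) mm, the green test button at (-5, -130) mm, a white holder with a bulb at (38, 128) mm, an empty white holder 22 mm high at (-42, 122) mm, a fuse cap 8 mm high at (55, 55) mm.
- selector_axis (a point): point on the selector's axis of rotation (vertical) at panel height, 60 mm above the bench; it does not move. A flat 90 mm aluminium legend plate, 2 mm thick, surrounds it and carries seven marks 45 degrees apart at 40 mm radius: red (off), then clockwise from above black, black, black, blue paint dab (step four), black, black. In the tester's frame the red mark lies in the direction (-1, 1), step four in the direction (1, -1).
- selector_tip (a point): top edge of the pointing end of the selector's handle, on its centre line, 34 mm from the axis and 30 mm above the panel; turns with the handle. The black handle is an upright bar 13 mm wide and 20 mm high (from 10 to 30 mm above the panel) with a white line to its pointing end; it reaches 34 mm from the axis at the pointing end and 20 mm at the other. Under it is a round skirt of 21 mm radius whose top is 10 mm above the panel.
- selector (a joint): angle of the selector (rad), 0 at the red off mark, growing clockwise seen from above; sprung detents at every 0.785 rad (steps 0 to 6, stops just past 0 and 6); step four is 3.142. It clicks over a crest half-way between steps, then springs by itself into the next step; a push of about 3 to 6 N square against the side of the bar near its pointing end turns it.
- test_button (a joint): travel of the test button (m): 0 up, 0.006 fully down; spring return, about 5 N when fully down
- test_button_top (a point): centre of the top face of the green test button, 30 mm across, 22 mm above the panel when up, 16 mm when fully down, in a black housing 46 mm across and 12 mm high; pressed straight down
- bulb: clear golf-ball bulb, 45 mm across, standing in its holder on the tester; glass 53 mm high. Origin at the foot of its glass, 78 mm above the bench; top 131 mm above the bench. Not to be touched.
- collar: loose brass lamp collar, 60 mm across at its flange, 34 mm high, origin at the centre of its underside; stays where it stands
- shade: loose amber mosaic glass shade, 124 mm across, 108 mm high, origin at the centre of its underside; stays where it stands
- cup: loose riveted copper hanging cup, 84 mm across the rim (100 mm over its lugs), 62 mm high, origin at the centre of its underside; stays where it stands

How it is judged (in metres and radians):
On the way, in this order (a step that is already met when the one before it is completed fails the run):
1. the selector rests in step four (value of joint selector between 3 and 3.28 rad and velocity of joint selector between -0.1 and 0.1 rad/s), for 0.3 s.
2. the test button is pressed down by the fingers (value of joint test_button above 0.0042 m and contact force between the fingers and test_button above 1 N), for 0.3 s.
At the end, for the whole second after the job is handed in: the selector rests in step four (3.142 rad, within 0.14), the fingers still hold the test button at least 4.2 mm down with more than 1 N, and collar, shade and cup are within 15 mm of where they stood (all of step 2 and value of joint selector between 3 and 3.28 rad and distance of each of collar, shade, cup from where it was at the start of the episode below 0.015 m); the arm keeps its last pose, push and grip.
It fails at once if the test button is pressed while the selector is not in step four (value of joint test_button above 0.002 m and (value of joint selector below 2.95 rad or value of joint selector above 3.33 rad)).
It fails at once if the selector's handle is gripped between the fingers (contact force between the fingers and selector above 0.5 N and y of the grasp point in the frame of selector_tip between -0.004 and 0.004 m and x of the grasp point in the frame of selector_tip between -0.062 and 0.012 m and z of the grasp point in the frame of selector_tip below 0.014 m).
It fails at once if the bulb is touched (contact force between any of the arm, the fingers and bulb above 0.5 N).
It fails at once if the collar, shade or cup is moved or lifted (distance of any of collar, shade, cup from where it was at the start of the episode above 0.015 m).
It also fails if it takes over 54 s, if anything falls off the work surface, if the arm or the gripper's body presses on something with over 40 N, if the wrist force passes 120 N, or if a joint passes its speed limit or range.

ROBOT

A 7-joint arm with a two-finger parallel gripper is mounted at the origin on the work surface. World frame = base frame: x ahead of the robot, y to its left, z up, the work surface at z = 0. Lengths are in m, angles in degrees, forces in N, time in s.
With the tool pointing down it reaches from about 0.35 to 0.9 m from the base axis. Payload 8.1 kg.
Tool frame: the origin (TCP) lies midway between the tips of the shut fingers; the grasp point (between the pads) lies 19 mm behind it; z points along the fingers, y is the direction in which the jaws open and shut (so a half turn about z gives the same grasp; the last joint's range is limited). The gripper opens to 92 mm and grips with 3 to 60 N. Pads are 19 mm wide; open, the fingers measure 130 mm over their backs; the gripper's body (75 mm by 190 mm) begins 47 mm behind the grasp point.
Start: joints at [-74.347, 24.895, 1.432, 90.138, -0.665, 64.973, -4.303], TCP at [0.229, 0.581, 0.227] pointing down, gripper open.
Joint ranges: [-149.89, 149.89], [-25.12, 119.58], [-72.63, 75.52], [4.76, 147.25], [-75.54, 255.54], [6.69, 114.76], [-157.13, 157.13]. Speed limits (degrees/s): [127.2, 127.2, 172.46, 172.46, 180, 180, 180].

INTERFACE

Orientations are given as a 3x3 rotation matrix whose columns are the frame's x, y, z axes.
In Python, from cell import arm, jaws, solve_ik, eyes, workorder, status gives the robot as it stands. Calls block until the motion is done:
- arm.goto(position, orientation): joint-space move of the TCP to a pose.
- arm.servo_line(position, orientation=None, feed=0.15, stop_force=None): straight line of the TCP; orientation=None keeps the orientation; feed is the mean speed in m/s. With stop_force (N) it stops when the force on the tool has changed by that much, and returns True; else False.
- arm.movej(angles): joint-space move.
- jaws.grip(opening, effort=None): opening from 0.0 (shut) to 1.0 (fully open); effort is the grip in N (None keeps the last); returns when the fingers have stopped.
- arm.pause(seconds).
- solve_ik(position, orientation): joint angles nearest the present ones, or None.
- eyes.read_camera(name): name is "scene" or "top"; returns the picture (480x640x3 uint8, red, green, blue); there is no depth.
- eyes.camera_info(name): a dict with "K" (3x3 intrinsics, pixels), "dist_coeffs" ([k1, k2, p1, p2, k3] as OpenCV has them; the pictures are not rectified), "view" (4x4, takes a point from world to camera coordinates). Camera axes: x right, y up, looking along -z (the intrinsics and any distortion apply to the point x, -y, -z); pixel columns grow to the right and rows downward; lengths in m; the calibration is good to about 2 mm. A picture is of the moment at which its call begins. camera_info takes no time and is no camera call.
A pose or a line that the arm cannot do raises arm.Unreachable and nothing moves.
- workorder.hand_in(): hands the job in, once; it reports no verdict.
Readings, each from a call of its own:
- status.get_t(): time.
- status.get_joints(): joint angles.
- status.get_qd(): joint speeds.
- status.get_joint_torque(): joint torques, N m.
- status.get_tool_pos(): TCP position.
- status.get_ee_rot(): TCP orientation.
- status.get_ft_force(): force on the tool from outside, world axes, zero at the start.
- status.get_moment(): the same for the moment, N m.
- status.get_opening(): opening from 0.0 (shut) to 1.0 (fully open).
Only numpy, scipy, OpenCV 4.12 (cv2) and the standard library are available. Lean on these libraries where they do the work, as an engineer would, in place of code of your own. Each camera call takes 0.05 s, during which the arm holds its last target.

## Working session

There is one attempt and no reset: what is moved stays moved. The work goes in short steps, each a Python script; the robot and the scene stay as the last script left them, time stands still between calls to the robot, and variables do not carry over. Pictures are saved under pics/ and viewed, and the job is handed in when it is done.

```bash
mkdir -p pics; ls; python3 - <<'E'
from cell import eyes,status
import cv2,numpy as np
for n in("scene","top"):
    cv2.imwrite(f"pics/{n}0.png",eyes.read_camera(n)[:,:,::-1]); i=eyes.camera_info(n)
    print(n,i)
print(status.get_t(),status.get_ee_rot(),status.get_opening())
E
```

```text
pics
scene {'K': array([[523.41553988,   0.        , 318.00023076],
       [  0.        , 523.41553988, 240.83850433],
       [  0.        ,   0.        ,   1.        ]]), 'dist_coeffs': array([0.02255444, 0.        , 0.        , 0.        , 0.        ]), 'view': array([[ 0.133976  ,  0.99085589,  0.01597019, -0.16346604],
       [-0.57527251,  0.06464165,  0.81540358,  0.31218802],
       [ 0.8069151 , -0.11843172,  0.57867258, -1.48359832],
       [ 0.        ,  0.        ,  0.        ,  1.        ]])}
top {'K': array([[573.85812524,   0.        , 321.16856902],
       [  0.        , 573.85812524, 234.78042148],
       [  0.        ,   0.        ,   1.        ]]), 'dist_coeffs': array([-0.12936394,  0.        ,  0.        ,  0.        ,  0.        ]), 'view': array([[ 0.00350001, -0.99998125,  0.00502507,  0.05334344],
       [ 0.99555557,  0.00395736,  0.0940928 , -0.65041582],
       [-0.09411092,  0.00467341,  0.99555075, -1.09739892],
       [ 0.        ,  0.        ,  0.        ,  1.        ]])}
0.1 [[-9.30172707e-01  3.67122015e-01 -4.01287222e-04]
 [ 3.67122212e-01  9.30171716e-01 -1.36374038e-03]
 [-1.27393090e-04 -1.41583553e-03 -9.99998990e-01]] 1.0002457359983887
```

View pics/scene0.png

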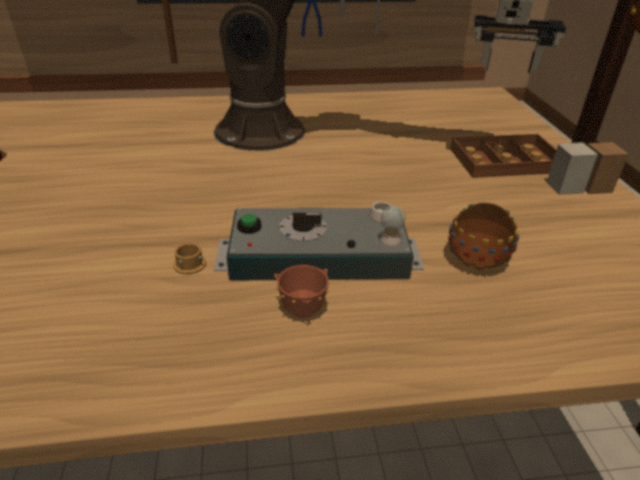

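View pics/top0.png

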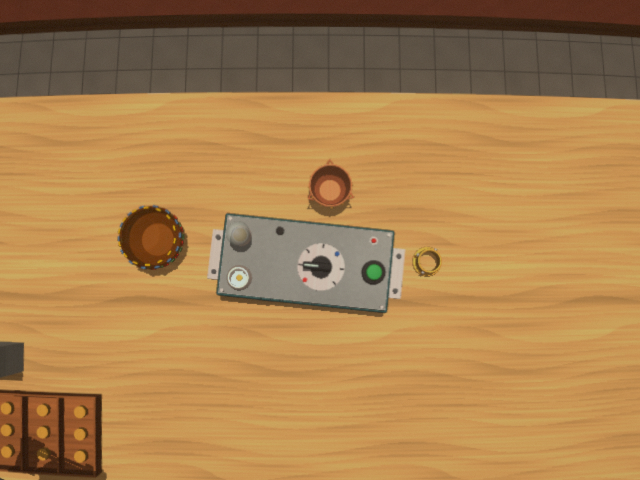

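```bash
cat > h.py <<'E'
import numpy as np,cv2
from cell import arm,jaws,solve_ik,eyes,status
def ray(n,u,v):
    i=eyes.camera_info(n); p=cv2.undistortPoints(np.array([[[u,v]]],float),i['K'],i['dist_coeffs'])[0,0]
    V=i['view']; R=V[:3,:3]; d=R.T@np.array([p[0],-p[1],-1.]); o=-R.T@V[:3,3]; return o,d
def onz(n,u,v,z):
    o,d=ray(n,u,v); return o+d*(z-o[2])/d[2]
def proj(n,P):
    i=eyes.camera_info(n); V=i['view']; c=V[:3,:3]@np.array(P,float)+V[:3,3]
    return cv2.projectPoints(np.array([[c[0],-c[1],-c[2]]]),np.zeros(3),np.zeros(3),i['K'],i['dist_coeffs'])[0][0,0]
E
python3 - <<'E'
from h import *
im=eyes.read_camera("top"); s=eyes.read_camera("scene")
cv2.imwrite("pics/top1z.png",cv2.resize(im[205:320,205:405],None,fx=4,fy=4,interpolation=cv2.INTER_CUBIC)[:,:,::-1])
hsv=cv2.cvtColor(im,cv2.COLOR_RGB2HSV)
def blobs(name,m,z,n="top"):
    k,l,st,c=cv2.connectedComponentsWithStats(m.astype(np.uint8))
    for j in range(1,k):
        if st[j,4]>3: print(n,name,st[j],c[j].round(1),onz(n,*c[j],z).round(4))
box=np.zeros(im.shape[:2],bool); box[205:320,205:405]=1
H,S,V=[hsv[...,i] for i in range(3)]
blobs("green",box&(H>50)&(H<80)&(S>120)&(V>70),.082)
blobs("blue",box&(H>100)&(H<130)&(S>100)&(V>70),.062)
blobs("red",box&((H<8)|(H>172))&(S>130)&(V>90),.062)
b2=np.zeros_like(box); b2[240:295,293:350]=1
m=(b2&(V>170)&(S<60)).astype(np.uint8)
cs,_=cv2.findContours(m,cv2.RETR_EXTERNAL,cv2.CHAIN_APPROX_NONE); c=max(cs,key=cv2.contourArea)
e=cv2.fitEllipse(cv2.convexHull(c)); print("plate",e,onz("top",*e[0],.062))
hs=cv2.cvtColor(s,cv2.COLOR_RGB2HSV);H,S,V=[hs[...,i] for i in range(3)]
b3=np.zeros_like(box); b3[200:285,215:420]=1
blobs("green",b3&(H>50)&(H<80)&(S>150)&(V>90),.082,"scene")
E
```

```text
top green [366 264  16  16 190] [373.8 271.6] [ 0.5767 -0.0425  0.082 ]
top blue [336 252   3   3   8] [336.9 253.1] [0.6122 0.0259 0.062 ]
top red [372 239   4   4  13] [373.4 240.4] [ 0.6369 -0.0439  0.062 ]
top red [303 278   4   4  13] [304.4 279.6] [0.5616 0.0875 0.062 ]
plate ((320.5325012207031, 266.406005859375), (47.03388214111328, 47.06861114501953), 16.40179443359375) [0.58683584 0.05691933 0.062     ]
```

View pics/top1z.png

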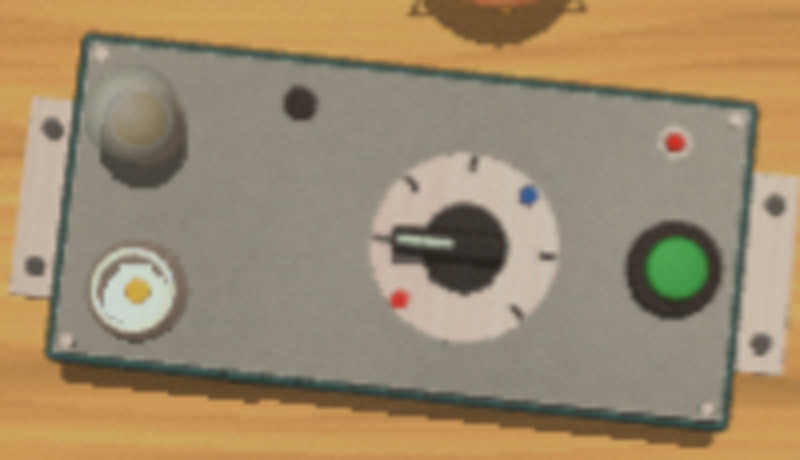

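```bash
cat >> h.py <<'E'
A=np.array([.5869,.0568]); B=np.array([.5767,-.0425]); TH=[None]+[np.deg2rad(84.2-45*k) for k in range(4)]
def pose(th,off,r=.025,z=.080,sg=1):
    "finger behind bar at angle th; off = TCP distance behind the bar centre line; tool y along +-push"
    u=np.array([np.cos(th),np.sin(th)]); p=np.array([np.sin(th),-np.cos(th)])
    y=np.array([*p,0])*sg; zz=np.array([0,0,-1.]); R=np.column_stack([np.cross(y,zz),y,zz])
    xy=A+r*u-off*p; return np.array([*xy,z]),R
E
python3 - <<'E'
from h import *
for sg in(1,-1):
    for d in range(84,-52,-15):
        q=solve_ik(*pose(np.deg2rad(d),.03,sg=sg)); print(sg,d,None if q is None else np.round(q))
E
```

```text
1 84 [-36.  31.  31. 110. -23.  45.   2.]
1 69 [-38.  33.  34. 108. -25.  46. -12.]
1 54 [-40.  34.  37. 107. -28.  48. -24.]
1 39 [-41.  36.  40. 106. -30.  49. -37.]
1 24 [-39.  36.  38. 104. -28.  49. -54.]
1 9 [-39.  37.  38. 103. -29.  50. -68.]
1 -6 [-38.  38.  39. 102. -30.  51. -82.]
1 -21 [-38.  39.  41. 101. -31.  52. -95.]
1 -36 [-49.  50.  66. 102. -51.  64. -91.]
1 -51 [ -48.   50.   66.  102.  -51.   64. -105.]
-1 84 [ -7.  29. -10. 107.   7.  44. 154.]
-1 69 [-10.  30.  -7. 106.   5.  45. 140.]
-1 54 [-13.  30.  -3. 105.   2.  45. 128.]
-1 39 [-14.  31.  -0. 103.   0.  46. 114.]
-1 24 [-16.  32.   3. 102.  -2.  46. 102.]
-1 9 [-18.  32.   7. 101.  -5.  47.  90.]
-1 -6 [-21.  33.  13. 100.  -9.  47.  80.]
-1 -21 [-23.  34.  17. 100. -13.  48.  69.]
-1 -36 [-25.  35.  21. 100. -16.  48.  57.]
-1 -51 [-26.  35.  24. 100. -18.  49.  45.]
```

```bash
python3 - <<'E'
from h import *
jaws.grip(0.0,20)
p,R=pose(TH[1],.055,z=.25); arm.goto(p,R)
p,R=pose(TH[1],.055); arm.servo_line(p,R,feed=.12)
print(status.get_t(),status.get_tool_pos(),status.get_opening(),status.get_ft_force())
for n in("scene","top"): cv2.imwrite(f"pics/{n}2.png",eyes.read_camera(n)[:,:,::-1])
im=cv2.imread("pics/scene2.png")[170:300,200:440]; im=cv2.resize(im,None,fx=3,fy=3); cv2.imwrite("pics/scene2z.png",im)
E
```

```text
5.3 [0.53515732 0.08730971 0.08058718] 0.0033755263196550843 [-0.16814144 -0.91080654 -0.62568035]
```

View pics/scene2z.png

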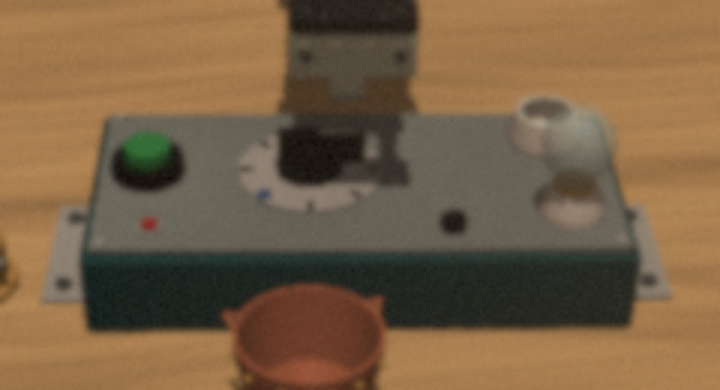

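The shut fingers stand on the robot's side of the bar by its pointing end (zoom about (360,140)), clear of the bulb and holders. Next I feel for contact.

```bash
python3 - <<'E'
from h import *
p,R=pose(TH[1],.012)
print(arm.servo_line(p,R,feed=.02,stop_force=2.0))
t=status.get_tool_pos()[:2]; pu=np.array([np.sin(TH[1]),-np.cos(TH[1])])
print(status.get_t(),t,"off",-(t-A)@pu,status.get_ft_force())
cv2.imwrite("pics/top3.png",cv2.resize(eyes.read_camera("top")[205:320,205:405],None,fx=4,fy=4)[:,:,::-1])
E
```

```text
True
7.0083 [0.57023828 0.08369917] off 0.019294758539432383 [-0.76874254  0.30043121  4.36887109]
```

View pics/top3.png

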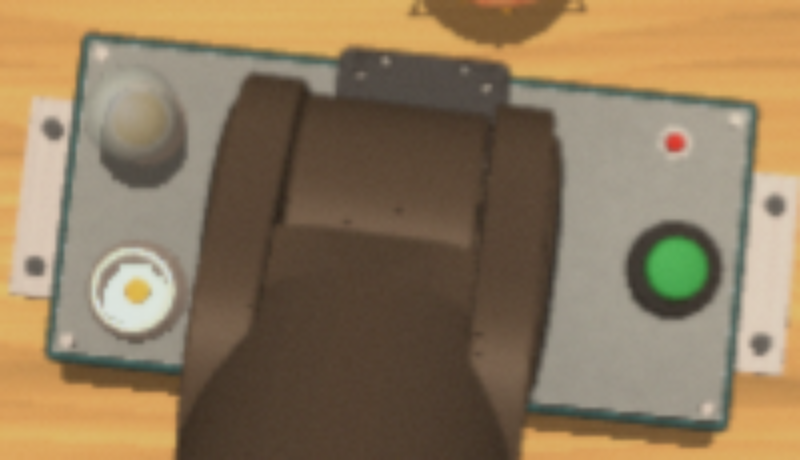

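```bash
python3 - <<'E'
from h import *
for _ in range(3):
    arm.pause(.1); print(status.get_ft_force(),status.get_tool_pos())
E
```

```text
[-1.49376503  0.95853513  4.22823409] [0.5702294  0.08369178 0.07958599]
[-0.89206386  1.24806544  5.10544628] [0.57019879 0.0837275  0.07956536]
[0.774844   0.13872778 4.4749595 ] [0.57022079 0.08370572 0.0795612 ]
```

```bash
python3 - <<'E'
from h import *
im=eyes.read_camera("scene"); cv2.imwrite("pics/scene4z.png",cv2.resize(im[180:270,240:380],None,fx=5,fy=5,interpolation=cv2.INTER_CUBIC)[:,:,::-1])
R=status.get_ee_rot();print(R)
for P in ([.5702,.0837,.0796],[*A,.09],[*(A+.034*np.array([np.cos(TH[1]),np.sin(TH[1])])),.09]): print((proj("scene",P)-[240,180])*5)
E
```

```text
[[ 1.00922921e-01  9.94893384e-01 -1.31070965e-03]
 [ 9.94894214e-01 -1.00923173e-01 -1.26953930e-04]
 [-2.58586602e-04 -1.29120489e-03 -9.99999133e-01]]
[382.40115184 159.76551446]
[316.42680215 164.14314638]
[408.58765784 163.75532351]
```

View pics/scene4z.png

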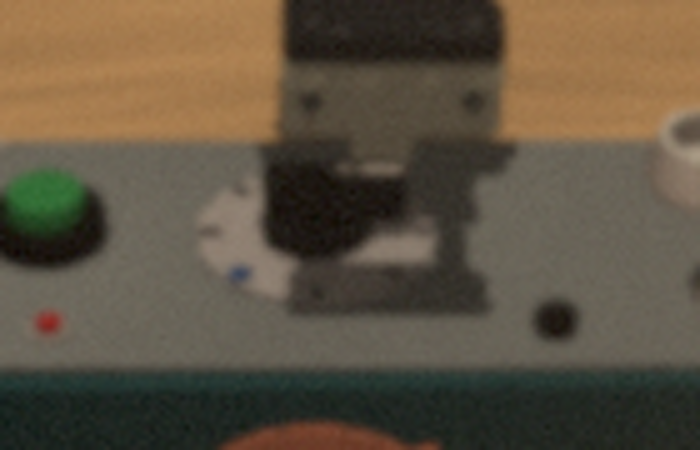

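```bash
python3 - <<'E'
from h import *
def rd(): 
    arm.pause(.15); f=np.mean([status.get_ft_force() for _ in range(1)],0); print(np.round(f,2),np.round(status.get_tool_pos(),4))
for off in(.03,.022,.0195,.0185,.0175):
    p,R=pose(TH[1],off); arm.servo_line(p,R,feed=.04); print(off,end=' ');rd()
E
```

```text
0.03 [ 0.48 -0.76 -0.14] [0.5597 0.0847 0.08  ]
0.022 [ 0.84  0.49 -0.3 ] [0.5674 0.0839 0.0799]
0.0195 [-0.17 -0.45  0.74] [0.5701 0.0836 0.08  ]
0.0185 [-2.52  0.29  1.61] [0.5707 0.0836 0.0799]
0.0175 [-4.37  1.25  2.77] [0.5715 0.0837 0.0799]
```

Contact with the bar's side is at about 19 mm off its centre line, so half the finger is about 12.5 mm thick. The vertical reading was friction. Now the first click.

```bash
cat >> h.py <<'E'
def click(k,end=34):
    "push from step k to k+1 along an arc"
    for a in np.arange(0,end+.1,4.25):
        p,R=pose(TH[k]-np.deg2rad(a),.0178); arm.servo_line(p,R,feed=.03)
        f=status.get_ft_force(); th=TH[k]-np.deg2rad(a)
        print(k,a,"push N %.1f"%-(f[:2]@[np.sin(th),-np.cos(th)]),"fz %.1f"%f[2],status.get_t())
def snap(name):
    im=eyes.read_camera("scene"); cv2.imwrite(f"pics/{name}.png",cv2.resize(im[180:270,240:380],None,fx=5,fy=5,interpolation=cv2.INTER_CUBIC)[:,:,::-1])
E
python3 - <<'E'
from h import *
click(1); snap("c1")
E
```

```text
1 0.0 push N 4.5 fz 3.8 9.925
1 4.25 push N 5.6 fz 3.0 10.175
1 8.5 push N 2.5 fz 1.3 10.425
1 12.75 push N 2.7 fz 2.6 10.675
1 17.0 push N 0.4 fz -0.1 10.925
1 21.25 push N 0.2 fz -1.1 11.175
1 25.5 push N -0.2 fz -0.4 11.425
1 29.75 push N 0.3 fz -0.1 11.675
1 34.0 push N -0.9 fz 0.5 11.925
```

View pics/c1.png

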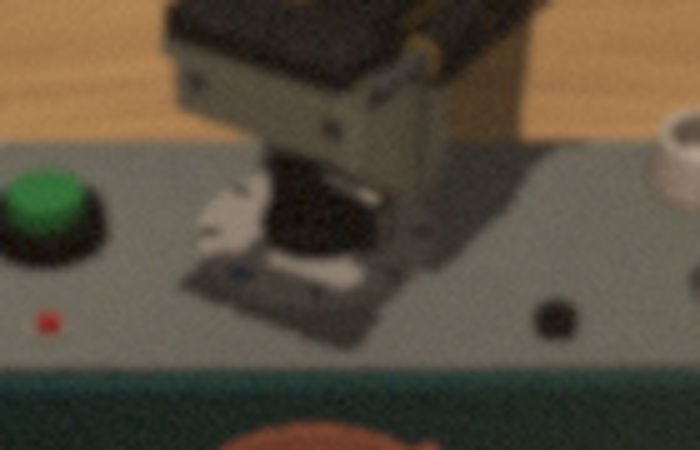

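The handle now points toward the lower right of the picture, tip about (370,250), which is step 2. Next clicks.

```bash
python3 - <<'E'
from h import *
click(2); snap("c2")
E
```

```text
2 0.0 push N 4.5 fz 5.8 12.325
2 4.25 push N 3.9 fz 3.7 12.575
2 8.5 push N 2.5 fz 2.7 12.825
2 12.75 push N 0.2 fz 1.4 13.075
2 17.0 push N 0.2 fz 0.1 13.325
2 21.25 push N 0.3 fz 0.0 13.575
2 25.5 push N 0.5 fz -0.5 13.825
2 29.75 push N -0.0 fz 0.2 14.075
2 34.0 push N 1.3 fz 0.5 14.325
```

View pics/c2.png

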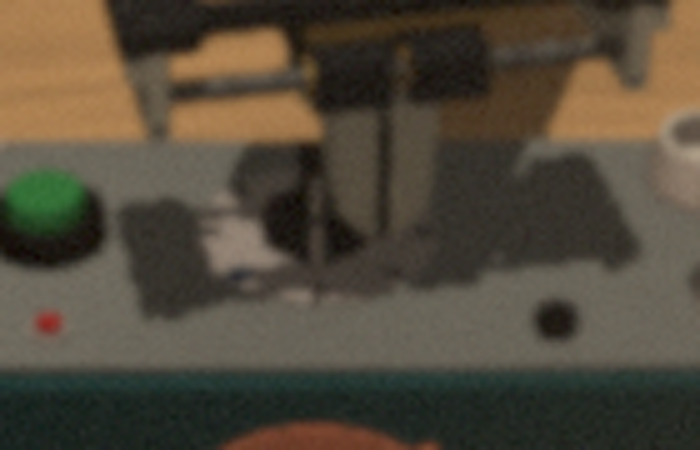

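The white line runs straight toward the camera (x≈317, y 180–260): step 3. The fingers are on its left side and well short of the bulb.

```bash
python3 - <<'E'
from h import *
click(3,30); 
p=status.get_tool_pos(); q,R=pose(TH[3]-np.deg2rad(30),.03); arm.servo_line(q,feed=.06); 
q[2]=.15; arm.servo_line(q)
print(status.get_joints(),status.get_t())
snap("c3")
E
```

```text
3 0.0 push N 5.0 fz 4.4 14.725
3 4.25 push N 2.6 fz 3.7 14.975
3 8.5 push N 0.8 fz 2.3 15.225
3 12.75 push N -1.3 fz -0.4 15.475
3 17.0 push N -0.0 fz 0.3 15.725
3 21.25 push N -0.4 fz 0.2 15.975
3 25.5 push N 0.2 fz 0.4 16.225
3 29.75 push N 0.4 fz -0.3 16.475
[-48.9422621   43.48656887  65.01546156  98.15982205 -42.67602622
  67.04000863 -97.38640818] 17.4417
```

View pics/c3.png

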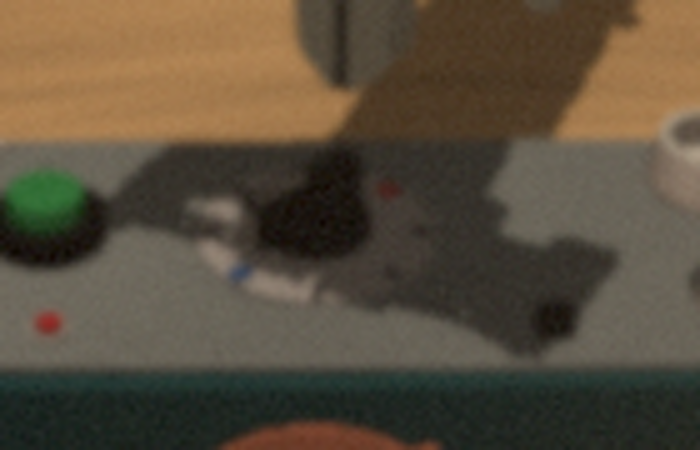

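The handle is in the arm's shadow and I can't read it. I'll move above the button, out of the way, and look again.

```bash
python3 - <<'E'
from h import *
arm.servo_line([B[0]-.06,B[1]-.06,.17]); print(status.get_t())
snap("c4"); im=eyes.read_camera("top")
cv2.imwrite("pics/top4.png",cv2.resize(im[205:320,205:405],None,fx=4,fy=4,interpolation=cv2.INTER_CUBIC)[:,:,::-1])
E
```

```text
18.9833
```

View pics/c4.png

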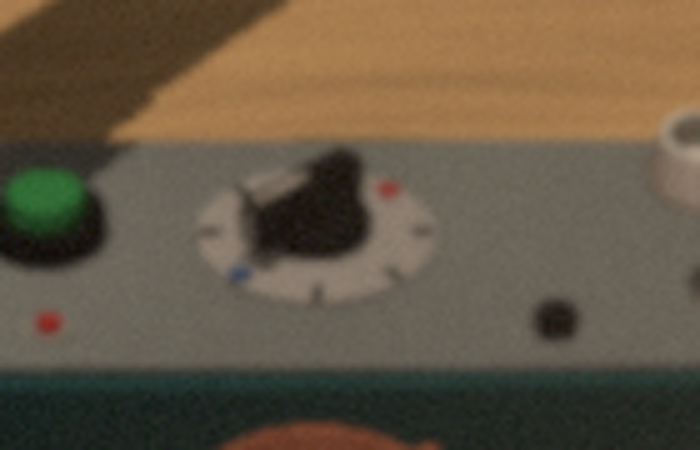

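View pics/top4.png

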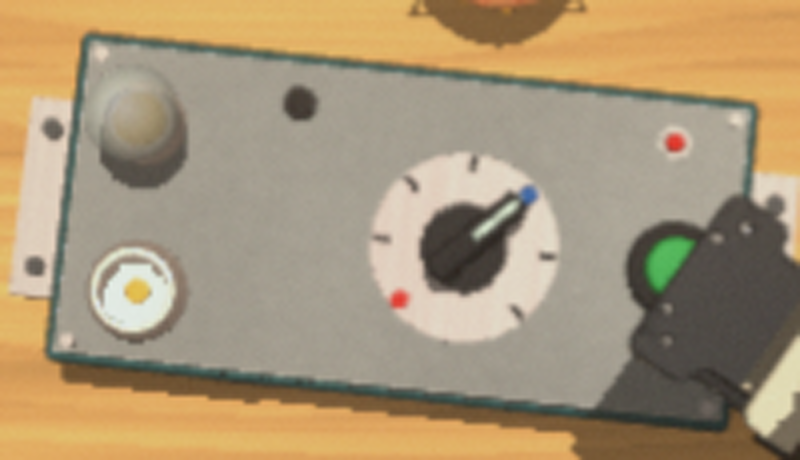

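The white line points exactly at the blue dab (zoom (527,195)): step four. Now I press the button.

```bash
python3 - <<'E'
from h import *
arm.servo_line([*B,.12]); arm.servo_line([*B,.086],feed=.06); arm.pause(.1);f0=status.get_ft_force()
for z in(.081,.079,.0775,.0765,.0758,.075):
    arm.servo_line([*B,z],feed=.03); arm.pause(.15)
    f=status.get_ft_force(); p=status.get_tool_pos(); print(z,np.round(f-f0,2),np.round(p,4),status.get_t())
    if f[2]-f0[2]>9: break
arm.pause(.5)
for _ in range(3): arm.pause(.05); print(np.round(status.get_ft_force()-f0,2),np.round(status.get_tool_pos(),4))
snap("press"); im=eyes.read_camera("top")
cv2.imwrite("pics/top5.png",cv2.resize(im[150:320,105:445],None,fx=2.3,fy=2.3,interpolation=cv2.INTER_CUBIC)[:,:,::-1])
E
```

```text
0.081 [1.91 0.53 1.04] [ 0.577  -0.0425  0.0812] 21.175
0.079 [0.4  1.12 2.23] [ 0.577  -0.0425  0.0792] 21.575
0.0775 [3.61 0.49 4.59] [ 0.5769 -0.0425  0.0776] 21.975
0.0765 [3.16 0.22 5.13] [ 0.5769 -0.0425  0.0766] 22.375
0.0758 [1.69 0.93 8.89] [ 0.577  -0.0425  0.0763] 22.775
0.075 [-1.12  1.71 16.69] [ 0.577  -0.0426  0.0761] 23.175
[-0.34  2.53 18.09] [ 0.577  -0.0426  0.0761]
[-0.48  2.56 17.5 ] [ 0.577  -0.0426  0.0761]
[-0.99  1.89 18.7 ] [ 0.577  -0.0426  0.0761]
```

View pics/press.png

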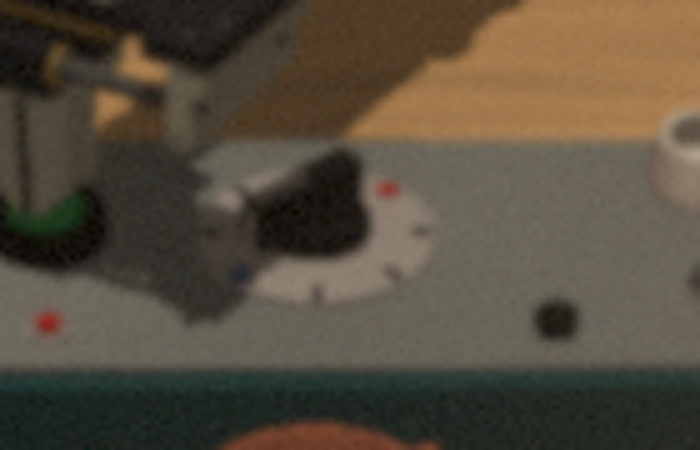

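View pics/top5.png

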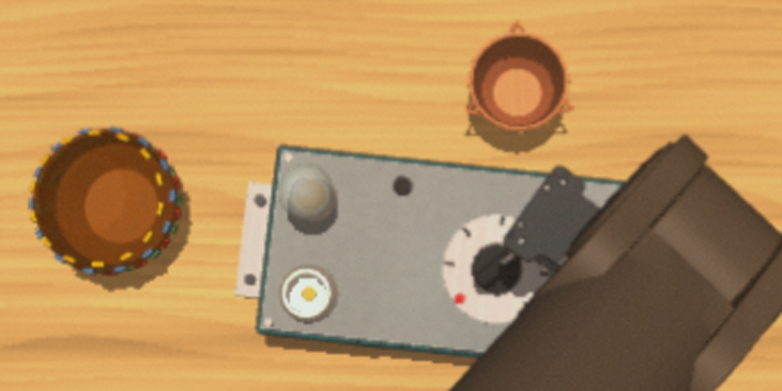

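The fingertip stands on the button, which has bottomed at z=0.0761 with about 18 N. The handle is unchanged with its tail toward the red mark, and the shade and cup have not moved. The arm hides the collar. Handing in.

```bash
python3 - <<'E'
from h import *
from cell import workorder
workorder.hand_in(); print(status.get_t(),status.get_tool_pos(),status.get_ft_force())
E
```

```text
the job is handed in; nothing more can be done
the job is handed in; nothing more can be done
```

The selector is at step four and the shut fingertips are holding the test button down; I handed the job in at about 24 s. `hand_in` reports no verdict.

- **Selector:** It started one step past the red off mark. I pushed it clockwise with the shut fingertips against the side of the bar, in three separate clicks of about 4 to 6 N each. With the arm clear, the top picture showed the white line pointing straight at the blue dab. A picture taken while pressing showed the handle in the same position.
- **Button:** I pressed it only after that check. It bottomed with the fingertip at z = 0.0761 m, which is about 5.9 mm of travel, and the force held steady at about 18 N. I left it held.
- **Other objects:** Nothing came near the bulb. The shade and cup look unmoved in the last top picture. The collar was hidden behind the arm in that picture, so I did not check it; no fingertip move came near it.
- **One odd reading:** When I first touched the handle, the force sensor showed about 4.5 N upward. It disappeared when I backed off, so I took it as friction against the bar. Similar upward forces came back briefly while pushing each click.

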